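# Set the indexed length stop

### The arm

A 6-joint arm with a two-finger parallel gripper is mounted at the origin on a cart in front of the work surface, level with it; the furniture and walls round the work are solid. World frame = base frame: x ahead of the robot, y to its left, z up, the work surface at z = 0. Lengths are in m, angles in degrees, forces in N, time in s.
With the tool pointing down it reaches from about 0.25 to 0.725 m from the base axis. Payload 9.7 kg.
Tool frame: the origin (TCP) lies midway between the tips of the shut fingers; the grasp point (between the pads) lies 19 mm behind it; z points along the fingers, y is the line along which they close (so a half turn about z gives the same grasp; the last joint's range is limited). The gripper opens to 85 mm and grips with 20 to 120 N. Pads are 22 mm wide; open, the fingers measure 114 mm over their backs; the gripper's body (76 mm by 85 mm) begins 54 mm behind the grasp point. The pads swing forward as they close: fully open they stand 13 mm farther back than shut.
Start: joints at [69.672, 4.979, 10.078, 95.1, 0, 90], TCP at [0.191, 0.516, 0.231] pointing down, gripper open.
Joint ranges: [-179.16, 179.16], [-48.56, 103.87], [-65.8, 70.77], [-126.05, 130.52], [-82.76, 87.17], [-180, 180]. Speed limits (degrees/s): [127.2, 127.2, 147.25, 180, 180, 180].

### API

Orientations are given as [roll, pitch, yaw] about the fixed x, y, z axes, in that order (R = Rz(yaw) Ry(pitch) Rx(roll)).
In Python, from workcell import bot gives the robot as it stands.
- The arm moves only by the shell command python3 -m crank 'ROWS' [FORCE]. ROWS is JSON, a list of rows, each an object with "gripper": the finger opening in mm, from 0 to 85.4; "travel": the shift along the tool's x, y, z in mm, a list of three; "twist": the turn, a rotation vector about the tool's x, y, z in rad, a list of three. In form: [{"gripper": gripper, "travel": [tx, ty, tz], "twist": [rx, ry, rz]}, ...]. A call has 1 to 12 rows; each row shifts and turns the commanded pose from where the row before left it, along the tool's axes as they then stand; what a row does not reach is not made up. A row lasts 1/8 s, in which the tool goes at most 62.5 mm and 10.7 degrees, less where a joint would pass 70% of its speed; a pose out of reach is approached as far as the arm can. A call is refused whole if a number of a shift passes 62.5 or a number of a turn 0.188, either way. A call with a gripper value outside its range is refused whole. The fingers move at their own pace and stop on an object; FORCE is the grip in N (left out, the last holds). Time passes only in rows, so rows that do not move let the fingers close. It gives the time, the measured TCP pose, the force, the opening and the grip force at its end, in the units of the state.
- bot.get_obs(): the state, without advancing time (a new reading comes with each control period).
- bot.camera(name): name is "side" or "top" or "wrist"; returns the picture (420x560x3 uint8, red, green, blue); there is no depth.
- bot.calibration(name): a dict with "vfov" (degrees; the focal length in pixels is half the picture's height over the tangent of half this angle, whatever the lens; pixels are square), "cx", "cy" (the principal point, pixels), "camera_from_world" (4x4, takes a point from world to camera coordinates). Camera axes: x right, y down, z forward; pixel columns grow to the right and rows downward; lengths in m; the calibration is good to about 2 mm. A picture is of the moment at which its call begins: read the wrist's pose just before it. calibration takes no time and is no camera call; for the wrist camera it gives the pose at the moment of the call.
- bot.job_done(): hands the job in; it is judged then, once.
The state is a dict: "time": time; "q": joint angles; "qd": joint speeds; "joint_efforts": joint torques, N m; "ee_pos": TCP position; "tcp_rot": TCP orientation; "wrist_force": force on the tool from outside, world axes, zero at the start; "torque": the same for the moment, N m; "opening": finger opening in m; "grasp_force": force on a finger pad.
Only numpy, scipy, OpenCV 4.12 (cv2) and the standard library are available. Lean on these libraries where they do the work, as an engineer would, in place of code of your own. Each camera call takes 0.05 s, during which the arm holds its last target. There are 200 camera calls.

### The job

Gently push the blue length stop along its rail until it drops into the notch marked by the red tab; the stop must be left sitting in that notch. Then press its orange lever fully down to lock it. Only push and press with the fingers, without gripping or forcing anything, do not disturb the other things on the worktop, and leave with the fingers clear of the stop.

Things in the scene. Friction and masses are not known exactly. Their poses are not given: they have to be found in the camera images.
- index_rail: aluminium rail fixed on the worktop, 60 wide, 372 long, 22 high (black end caps 30 high). Origin: centre of its underside; y axis along the rail, x axis across it, away from the robot. A steel bar in its slot has four 24 mm wide V notches at y = -105, -55, +55, +105 mm. The stop starts between the two inner ones, so the red notch may lie either way, beyond another notch.
- stop_slide (a joint): position of the blue stop along the rail's +y in m, -0.13 to 0.13, 0 at mid rail. Drag about 1 N. A spring plunger under its centre drops into each notch: from about 8 mm before the notch's centre it pulls the stop in by itself (the push force dips to nothing, the stop runs ahead of the finger); pushing it out of a notch takes about 4 to 5 N; pushed fast across one, it knocks hard.
- stop_index (a point): centre of the blue stop's top face, 52 mm above the worktop. The block is 64 (rail x) x 70 (rail y) x 26 high; its flat end faces, 35 mm either side of this point along the rail, are for pushing, over the rail's middle, 35 to 48 mm above the worktop. White index line on top; an arm with a steel plate reaches 75 mm from this point toward the robot at mid length.
- lever_tip (a point): free end of the orange lever (48 mm long, 14 wide, 7 thick), on its centre line. Its pivot is over the centre of the stop's top face, 59 mm above the worktop; it points to the rail's +x, away from the robot, sloping up to 90 mm above the worktop when raised. Fully down it lies level, upper face 62.5 mm above the worktop. Press straight down 30 to 36 mm from the pivot.
- lock_lever (a joint): angle of the orange lever: 0 = raised (as it starts), 0.7 rad = fully down (level, against its stop). Friction holds it where it is left; pressing takes about 2 N.
- red_tab: red tab 16 x 18 x 16 high, fixed on the worktop against the rail's side near the robot. Origin at the centre of its underside, 40 mm to -x of the rail's centre line, level along the rail with the centre of the notch it marks; its y axis runs along the rail. White, yellow and green tabs alike mark the three other notches; the four swap places.
- offcut_maple: loose maple offcut 45 x 130 x 32, left on the worktop; leave alone
- pencil: loose red flat pencil, 180 long; leave alone
- masking_tape: loose masking tape roll, 100 across, 24 high, right on the worktop; leave alone
- router_bit: loose router bit with red cutter, 62 high; leave alone
- setup_bar: loose brass bar 12 x 90 x 13; leave alone

How it is judged:
By the outcome, as a careful person would: the job done as asked, in the order asked, and still so for the second after the job is handed in, with the robot touching nothing.
It also fails if it takes over 42 s, if anything falls off the work surface, if the arm or the gripper's body presses on something with over 40 N, if the wrist force passes 120 N, or if a joint passes its speed limit or range.

## Working session

There is one attempt and no reset: what is moved stays moved. The work goes in short steps, Python scripts to look and compute and a shell command to move; the robot and the scene stay as the last step left them, time stands still between calls to the robot, and variables do not carry over. Pictures are saved under pics/ and viewed, at most 10 in all, crops included, and the job is handed in when it is done.

```bash
ls; mkdir -p pics; python3 - <<'E'
from workcell import bot
import cv2
o=bot.get_obs();print(o)
for n in("top","side"):
    cv2.imwrite(f"pics/{n}0.png",bot.camera(n)[:,:,::-1]);print(n,bot.calibration(n))
E
```

```text
pics
{'time': 0.0, 'q': array([ 6.96717821e+01,  5.01250468e+00,  1.00350951e+01,  9.50987741e+01,
       -8.25919071e-04,  8.99983254e+01]), 'qd': array([ 0.01030193,  0.0572869 ,  0.01087723,  0.04897553,  0.10965582,
       -0.05372916]), 'joint_efforts': array([-1.56568887e-03, -5.20398688e+01,  4.64795423e+01,  1.66603649e-02,
       -2.91737126e-05,  3.07589585e-05]), 'ee_pos': array([0.19099678, 0.5155391 , 0.23057532]), 'tcp_rot': array([-1.79923816e+02,  8.23691729e-04,  1.59673458e+02]), 'wrist_force': array([-0.43660853,  0.70278815, -0.24508933]), 'torque': array([-0.01414087, -0.05069176,  0.02632987]), 'grasp_force': 0.0, 'opening': 0.08577247188728152}
top {'vfov': 44.52121938374952, 'cx': 276.0588738925544, 'cy': 195.019580258341, 'camera_from_world': array([[ 0.00437056, -0.9998307 , -0.01787395,  0.03061149],
       [-0.99708583, -0.00299582, -0.07622902,  0.58782862],
       [ 0.07616257,  0.01815503, -0.99693012,  1.65608749],
       [ 0.        ,  0.        ,  0.        ,  1.        ]])}
side {'vfov': 50.66003067683914, 'cx': 279.6038371944465, 'cy': 214.26184221503, 'camera_from_world': array([[ 0.96944515, -0.24423374,  0.02293412, -0.54265153],
       [-0.14802851, -0.6569894 , -0.73922425,  0.14934779],
       [ 0.19561098,  0.71324246, -0.67306875,  0.97753529],
       [ 0.        ,  0.        ,  0.        ,  1.        ]])}
```

View pics/top0.png

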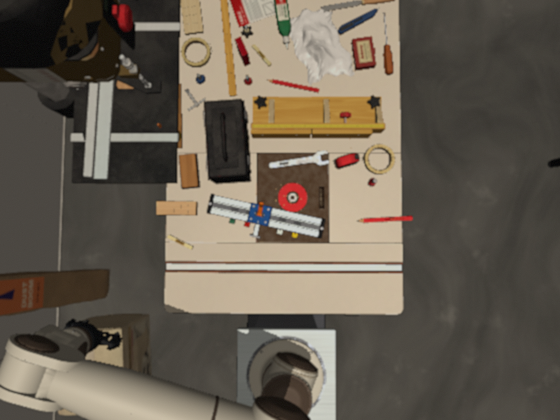

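View pics/side0.png

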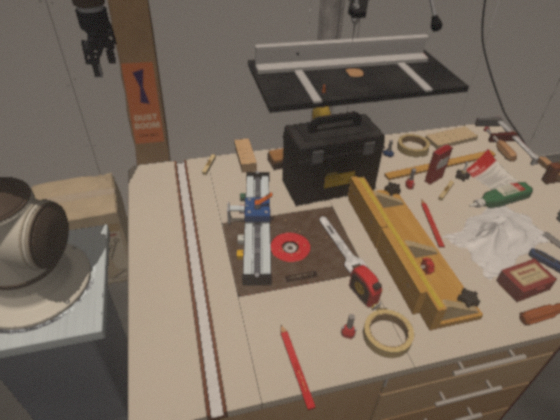

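The top view shows the rail from about (209,203) to (324,228), the stop near (260,213), and tabs below the rail. The side view shows the rail at (257,225). Next I'll zoom in on both.

```bash
python3 - <<'E'
import cv2,numpy as np
a=cv2.imread("pics/top0.png")[185:255,195:340];b=cv2.imread("pics/side0.png")[165:290,215:285]
cv2.imwrite("pics/ct.png",np.vstack([cv2.resize(a,None,fx=5,fy=5,interpolation=cv2.INTER_CUBIC)]))
b=cv2.resize(b,None,fx=4.6,fy=4.6,interpolation=cv2.INTER_CUBIC);cv2.imwrite("pics/cs.png",b)
E
```

```text
(no output)
```

View pics/ct.png

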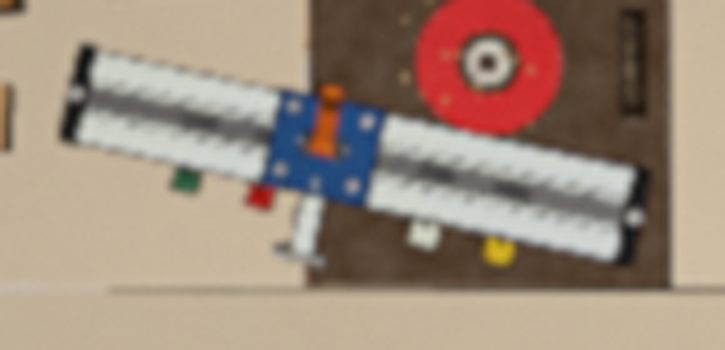

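View pics/cs.png

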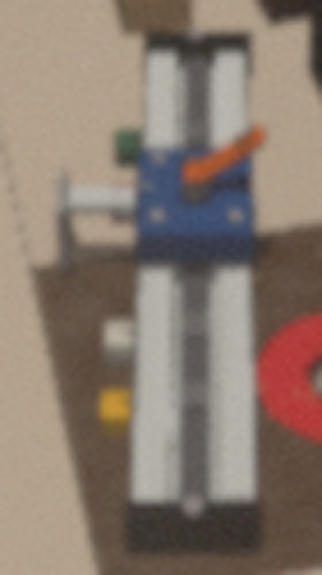

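Crops (×5 top) show tabs, from left (world +y) to right: green (186,181), red (262,197), white (424,236), yellow (499,250). Red therefore marks the +55 mm notch. The stop centre is near (324,149), so the push is toward +y. Now I'll compute coordinates.

```bash
cat > h.py <<'E'
import numpy as np,cv2
from workcell import bot
def ray(c,u,v,z):
    f=210/np.tan(np.radians(c["vfov"]/2));T=c["camera_from_world"];R,t=T[:3,:3],T[:3,3]
    o=-R.T@t;d=R.T@np.array([(u-c["cx"])/f,(v-c["cy"])/f,1]);return o+d*(z-o[2])/d[2]
E
python3 - <<'E'
from h import *
c=bot.calibration("top")
P=lambda u,v,z:ray(c,195+(u+.5)/5-.5,185+(v+.5)/5-.5,z)
t={n:P(u,v,.016) for n,u,v in[("green",186,179),("red",262,195),("white",424,234),("yellow",499,248)]}
for n in t:print(n,t[n].round(4))
d=t["green"]-t["yellow"];d/=np.linalg.norm(d)
e=[P(77,93,.03),P(634,215,.03)];print("ends",np.round(e,4),np.linalg.norm(e[0]-e[1]))
d2=(e[0]-e[1])/np.linalg.norm(e[0]-e[1])
print("yaw of rail y",[np.degrees(np.arctan2(x[1],x[0])) for x in(d,d2)])
s=P(324,149,.052);m=(e[0]+e[1])/2;print("stop",s,"rel",(s-m)@d2,"tabs",[round((t[n]-m)@d2,4) for n in t])
E
```

```text
green [0.5043 0.1776 0.016 ]
red [0.4941 0.1277 0.016 ]
white [0.469  0.0215 0.016 ]
yellow [ 0.4601 -0.0275  0.016 ]
ends [[ 0.5597  0.248   0.03  ]
 [ 0.4818 -0.1146  0.03  ]] 0.3709147568818521
yaw of rail y [np.float64(77.84054159154894), np.float64(77.87192052267862)]
stop [0.52296781 0.08541751 0.052     ] rel 0.018756244232855258 tabs [np.float64(0.105), np.float64(0.054), np.float64(-0.0551), np.float64(-0.1049)]
```

```bash
python3 -m crank '[{"gripper":0,"travel":[-39.5,-30.5,0],"twist":[0,0,0]},{"gripper":0,"travel":[-39.5,-30.5,0],"twist":[0,0,0]},{"gripper":0,"travel":[-39.5,-30.5,0],"twist":[0,0,0]},{"gripper":0,"travel":[-39.5,-30.5,0],"twist":[0,0,0]},{"gripper":0,"travel":[-39.5,-30.5,0],"twist":[0,0,0]},{"gripper":0,"travel":[-39.5,-30.5,0],"twist":[0,0,0]},{"gripper":0,"travel":[-39.5,-30.5,0],"twist":[0,0,0]},{"gripper":0,"travel":[-39.5,-30.5,0],"twist":[0,0,0]},{"gripper":0,"travel":[-39.5,-30.5,0],"twist":[0,0,0]},{"gripper":0,"travel":[-39.5,-30.5,0],"twist":[0,0,0]},{"gripper":0,"travel":[-39.5,-30.5,0],"twist":[0,0,0]},{"gripper":0,"travel":[-39.5,-30.5,0],"twist":[0,0,0]}]' && python3 -m crank '[{"gripper":0,"travel":[0,0,0],"twist":[0,0,0.1785]},{"gripper":0,"travel":[0,0,0],"twist":[0,0,0.1785]},{"gripper":0,"travel":[0,0,0],"twist":[0,0,0.1785]},{"gripper":0,"travel":[0,0,0],"twist":[0,0,0.1785]},{"gripper":0,"travel":[0,0,0],"twist":[0,0,0.1785]},{"gripper":0,"travel":[0,0,0],"twist":[0,0,0.1785]},{"gripper":0,"travel":[0,0,0],"twist":[0,0,0.1785]},{"gripper":0,"travel":[0,0,0],"twist":[0,0,0.1785]},{"gripper":0,"travel":[0,0,0],"twist":[0,0,0]},{"gripper":0,"travel":[0,0,0],"twist":[0,0,0]}]'
python3 - <<'E'
from h import *
c=bot.calibration("wrist");np.save("wc.npy",c,allow_pickle=True)
cv2.imwrite("pics/w1.png",bot.camera("wrist")[:,:,::-1])
E
```

```text
time: 1.6
ee_pos: [0.5089, 0.0062, 0.231]
tcp_rot: [-180.0, -0.0, 159.7]
wrist_force: [0.2, 1.5, 0.6]
opening: 0.0
grasp_force: 0.0
time: 2.85
ee_pos: [0.5083, 0.0079, 0.2311]
tcp_rot: [-180.0, 0.0, 78.1]
wrist_force: [0.6, -0.6, 0.1]
opening: -0.0003
grasp_force: 0.0
```

View pics/w1.png

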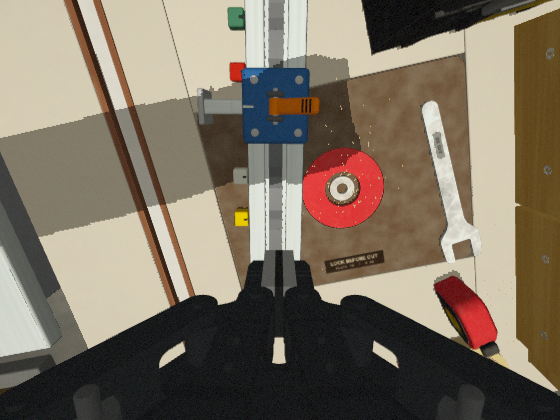

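The wrist view shows the stop's top face at columns 243–309, rows 68–143. Tabs: green (236,18), red (238,72), white (241,176), yellow (242,217). The lever points toward +x (319,105), and the closed finger tips are near (280,255).

```bash
python3 - <<'E'
from h import *
c=np.load("wc.npy",allow_pickle=True).item()
img=cv2.imread("pics/w1.png");h=cv2.cvtColor(img,cv2.COLOR_BGR2HSV)
def blob(lo,hi,roi):
    x0,y0,x1,y1=roi;m=np.zeros(h.shape[:2],np.uint8);m[y0:y1,x0:x1]=cv2.inRange(h,lo,hi)[y0:y1,x0:x1];ys,xs=np.nonzero(m);return np.c_[xs,ys].astype(np.float32)
m0=np.array([.5208,.0667,0]);d=np.array([np.cos(np.radians(77.86)),np.sin(np.radians(77.86)),0]);n=np.array([d[1],-d[0],0])
def rep(k,p):print(k,p.round(4),"s=%.4f x=%.4f"%((p-m0)@d,(p-m0)@n))
for k,lo,hi,roi in[("red",(0,150,120),(8,255,255),(225,60,250,85)),("yel",(20,150,120),(35,255,255),(230,200,255,230)),("grn",(50,80,40),(90,255,255),(225,0,250,32))]:
    r=cv2.minAreaRect(blob(lo,hi,roi));print(r);rep(k,ray(c,*r[0],.016))
b=blob((95,120,50),(125,255,255),(235,60,315,150));r=cv2.minAreaRect(b);print(r);rep("stop",ray(c,*r[0],.052))
for q in cv2.boxPoints(r):rep("c",ray(c,*q,.052))
E
```

```text
((237.0, 71.5), (17.0, 14.0), 90.0)
red [0.4903 0.1285 0.016 ] s=0.0540 x=-0.0428
((241.0, 218.0), (14.0, 14.0), 0.0)
yel [ 0.4565 -0.0262  0.016 ] s=-0.1043 x=-0.0433
((236.0, 18.5), (21.0, 16.0), 90.0)
grn [0.5011 0.1757 0.016 ] s=0.1024 x=-0.0422
((275.0, 105.5), (75.0, 66.0), 90.0)
stop [0.5217 0.0867 0.052 ] s=0.0197 x=-0.0033
c [0.4988 0.1252 0.052 ] s=0.0526 x=-0.0338
c [0.5584 0.1126 0.052 ] s=0.0528 x=0.0272
c [0.5461 0.0457 0.052 ] s=-0.0153 x=0.0291
c [0.4826 0.0591 0.052 ] s=-0.0155 x=-0.0357
```

```bash
python3 -m crank '[{"gripper":0,"travel":[0,-2,50],"twist":[0,0,-0.004]},{"gripper":0,"travel":[0,0,50],"twist":[0,0,0]},{"gripper":0,"travel":[0,0,50],"twist":[0,0,0]},{"gripper":0,"travel":[0,0,30],"twist":[0,0,0]},{"gripper":0,"travel":[0,0,14],"twist":[0,0,0]},{"gripper":0,"travel":[10,0,0],"twist":[0,0,0]},{"gripper":0,"travel":[10,0,0],"twist":[0,0,0]},{"gripper":0,"travel":[5,0,0],"twist":[0,0,0]},{"gripper":0,"travel":[3,0,0],"twist":[0,0,0]},{"gripper":0,"travel":[2,0,0],"twist":[0,0,0]}]' && python3 -m crank '[{"gripper":0,"travel":[2,0,0],"twist":[0,0,0]},{"gripper":0,"travel":[2,0,0],"twist":[0,0,0]},{"gripper":0,"travel":[2,0,0],"twist":[0,0,0]},{"gripper":0,"travel":[2,0,0],"twist":[0,0,0]}]'
cat > look.py <<'E'
import sys
from h import *
c=bot.calibration("top");img=bot.camera("top");o=bot.get_obs()
h=cv2.cvtColor(img,cv2.COLOR_RGB2HSV);m=cv2.inRange(h,(95,110,40),(125,255,255));m[:195]=0;m[235:]=0;m[:,:215]=0;m[:,320:]=0
d=np.array([.2102,.9777]);m0=np.array([.5208,.0667])
ys,xs=np.nonzero(m);P=np.array([ray(c,u,v,.052)[:2] for u,v in zip(xs,ys)]);s=(P-m0)@d
print("blue s range",np.percentile(s,[2,50,98]).round(4),len(s),"tcp s",((o["ee_pos"][:2]-m0)@d).round(4),"F",o["wrist_force"].round(2))
E
python3 look.py
```

```text
time: 4.15
ee_pos: [0.5128, 0.0379, 0.0376]
tcp_rot: [180.0, -0.0, 78.1]
wrist_force: [-0.2, 0.1, -0.3]
opening: 0.0001
grasp_force: 0.0
time: 4.65
ee_pos: [0.5143, 0.0452, 0.0373]
tcp_rot: [180.0, 0.0, 78.1]
wrist_force: [-1.1, -3.7, 1.1]
opening: 0.0001
grasp_force: 1.9Traceback (most recent call last):
  File "look.py", line 6, in <module>
    ys,xs=np.nonzero(m);P=np.array([ray(c,u,v,.052)[:2] for u,v in zip(xs,ys)]);s=(P-m0)@d
                                                                                   ~^~~
ValueError: operands could not be broadcast together with shapes (0,) (2,)
```

```bash
python3 -m crank '[{"gripper":0,"travel":[2,0,0],"twist":[0,0,0]},{"gripper":0,"travel":[2,0,0],"twist":[0,0,0]},{"gripper":0,"travel":[2,0,0],"twist":[0,0,0]},{"gripper":0,"travel":[2,0,0],"twist":[0,0,0]},{"gripper":0,"travel":[2,0,0],"twist":[0,0,0]},{"gripper":0,"travel":[2,0,0],"twist":[0,0,0]},{"gripper":0,"travel":[2,0,0],"twist":[0,0,0]},{"gripper":0,"travel":[2,0,0],"twist":[0,0,0]}]'
python3 - <<'E'
from h import *
c=bot.calibration("wrist");np.save("wc2.npy",c,allow_pickle=True)
cv2.imwrite("pics/w2.png",bot.camera("wrist")[:,:,::-1])
E
```

```text
time: 5.7
ee_pos: [0.5177, 0.0612, 0.0373]
tcp_rot: [180.0, 0.0, 78.1]
wrist_force: [1.7, -3.6, -0.7]
opening: -0.0001
grasp_force: 1.8
```

View pics/w2.png

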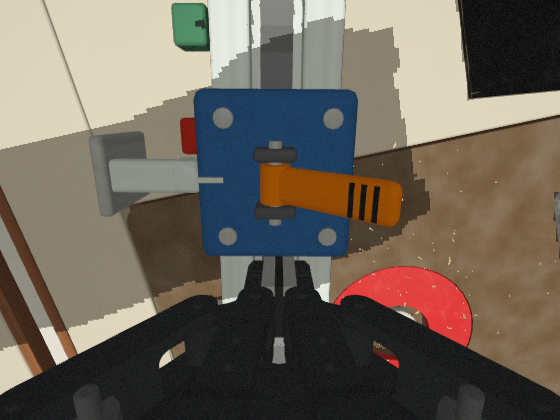

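The index line is at row 180 and the red tab is near (189,135). The finger tips are against the stop's near face, and the stop is not yet in the notch.

```bash
python3 - <<'E'
from h import *
c=np.load("wc2.npy",allow_pickle=True).item();m0=np.array([.5208,.0667,0]);d=np.array([.2102,.9777,0])
for k,u,v,z in[("line",212,180.5,.052),("redtop",190,118,.016),("redbot",190,153,.016),("grn",190,27,.016)]:print(k,round(float((ray(c,u,v,z)-m0)@d),4))
E
python3 -m crank '[{"gripper":0,"travel":[1.5,0,0],"twist":[0,0,0]},{"gripper":0,"travel":[1.5,0,0],"twist":[0,0,0]}]'
```

```text
line 0.0393
redtop 0.0632
redbot 0.0463
grn 0.1031
time: 6.0
ee_pos: [0.5181, 0.0642, 0.0373]
tcp_rot: [-180.0, -0.0, 78.1]
wrist_force: [-0.1, -1.5, 1.2]
opening: 0.0
grasp_force: 1.2
```

```bash
for i in 1 ; do python3 -m crank '[{"gripper":0,"travel":[1,0,0],"twist":[0,0,0]},{"gripper":0,"travel":[1,0,0],"twist":[0,0,0]}]';python3 -m crank '[{"gripper":0,"travel":[1,0,0],"twist":[0,0,0]}]';python3 -m crank '[{"gripper":0,"travel":[1,0,0],"twist":[0,0,0]}]';python3 -m crank '[{"gripper":0,"travel":[0.5,0,0],"twist":[0,0,0]}]'; done
python3 - <<'E'
from h import *
c=bot.calibration("wrist");np.save("wc3.npy",c,allow_pickle=True)
cv2.imwrite("pics/w3.png",bot.camera("wrist")[:,:,::-1])
E
```

```text
time: 6.25
ee_pos: [0.5186, 0.0663, 0.0373]
tcp_rot: [-180.0, -0.0, 78.1]
wrist_force: [1.0, 0.1, 0.1]
opening: -0.0005
grasp_force: 0.0
time: 6.38
ee_pos: [0.5188, 0.0673, 0.0373]
tcp_rot: [-180.0, -0.0, 78.1]
wrist_force: [0.1, 0.0, -0.2]
opening: 0.0001
grasp_force: 0.0
time: 6.5
ee_pos: [0.5191, 0.0681, 0.0373]
tcp_rot: [180.0, -0.0, 78.1]
wrist_force: [-0.4, 0.3, -0.5]
opening: 0.0
grasp_force: 0.0
time: 6.62
ee_pos: [0.5191, 0.0686, 0.0373]
tcp_rot: [-180.0, -0.0, 78.1]
wrist_force: [0.5, -0.3, -0.6]
opening: -0.0
grasp_force: 0.0
```

View pics/w3.png

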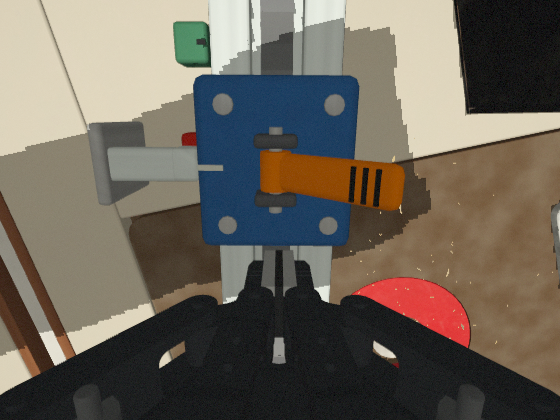

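The stop ran ahead of the finger: the index line moved to row 167 (gap at the tips) and the force is zero. I'll retreat, raise and check its position.

```bash
python3 -m crank '[{"gripper":0,"travel":[-10,0,0],"twist":[0,0,0]},{"gripper":0,"travel":[-10,0,0],"twist":[0,0,0]},{"gripper":0,"travel":[0,0,-50],"twist":[0,0,0]},{"gripper":0,"travel":[0,0,-50],"twist":[0,0,0]},{"gripper":0,"travel":[0,0,0],"twist":[0,0,0]}]'
python3 - <<'E'
from h import *
c=np.load("wc3.npy",allow_pickle=True).item();m0=np.array([.5208,.0667,0]);d=np.array([.2102,.9777,0]);n=np.array([d[1],-d[0],0])
for k,u,v,z in[("line",212,167.5,.052),("redtop",190,133,.016),("grn",190,43,.016),("tip",404,188,.09),("piv",270,172,.06)]:
    p=ray(c,u,v,z)-m0;print(k,(p@d).round(4),(p@n).round(4))
print(bot.get_obs()["ee_pos"])
E
```

```text
time: 7.3
ee_pos: [0.5168, 0.0483, 0.1415]
tcp_rot: [179.6, -0.1, 78.0]
wrist_force: [0.4, 1.1, -0.4]
opening: 0.0001
grasp_force: 0.0
line 0.052 -0.0285
redtop 0.0635 -0.0459
grn 0.104 -0.043
tip 0.0522 0.0337
piv 0.0516 -0.0052
[0.51678698 0.0483394  0.14151551]
```

```bash
python3 -m crank '[{"gripper":0,"travel":[36,15,0],"twist":[0,0,0]},{"gripper":0,"travel":[36,16,0],"twist":[0,0,0]},{"gripper":0,"travel":[0,0,0],"twist":[0,0,0]},{"gripper":0,"travel":[0,0,20],"twist":[0,0,0]},{"gripper":0,"travel":[0,0,10],"twist":[0,0,0]},{"gripper":0,"travel":[0,0,5],"twist":[0,0,0]},{"gripper":0,"travel":[0,0,0],"twist":[0,0,0]}]'
python3 - <<'E'
from h import *
cv2.imwrite("pics/w4.png",bot.camera("wrist")[:,:,::-1])
E
```

```text
time: 8.18
ee_pos: [0.56, 0.1126, 0.1022]
tcp_rot: [-180.0, 0.0, 78.1]
wrist_force: [0.8, 0.2, -0.1]
opening: -0.0001
grasp_force: 0.0
```

View pics/w4.png

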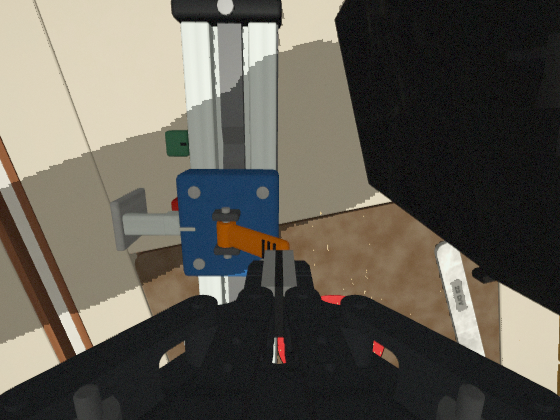

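The finger tips (280,260) are over the lever's outer end. The black toolbox is to the right, so I'll check its clearance from the gripper body before going down.

```bash
python3 - <<'E'
from h import *
c=bot.calibration("top");s=bot.calibration("side")
t=cv2.imread("pics/top0.png");g=t.max(2)<75;print("dark rows at cols",[(u,int(np.nonzero(g[90:195,u])[0].max()+90)) for u in(222,230,238,244,248)])
for u,v in((216,181),(249,178)):
  for z in(0,.08,.15):print("top",u,z,ray(c,u,v,z).round(3))
for u,v in((291,199),(284,130)):
  for z in(0,.08,.15):print("side",u,v,z,ray(s,u,v,z).round(3))
E
```

```text
dark rows at cols [(222, 182), (230, 181), (238, 181), (244, 181), (248, 180)]
top 216 0 [0.636 0.233 0.   ]
top 216 0.08 [0.627 0.223 0.08 ]
top 216 0.15 [0.62  0.213 0.15 ]
top 249 0 [0.646 0.124 0.   ]
top 249 0.08 [0.637 0.118 0.08 ]
top 249 0.15 [0.63  0.113 0.15 ]
side 291 199 0 [0.629 0.149 0.   ]
side 291 199 0.08 [0.601 0.059 0.08 ]
side 291 199 0.15 [ 0.577 -0.02   0.15 ]
side 284 130 0 [0.699 0.494 0.   ]
side 284 130 0.08 [0.664 0.368 0.08 ]
side 284 130 0.15 [0.633 0.258 0.15 ]
```

Clearance is about 1–2 cm, which is enough. Pressing down slowly.

```bash
python3 -m crank '[{"gripper":0,"travel":[0,-1,3],"twist":[0,0,0]},{"gripper":0,"travel":[0,0,3],"twist":[0,0,0]},{"gripper":0,"travel":[0,0,3],"twist":[0,0,0]},{"gripper":0,"travel":[0,0,3],"twist":[0,0,0]},{"gripper":0,"travel":[0,0,3],"twist":[0,0,0]},{"gripper":0,"travel":[0,0,3],"twist":[0,0,0]}]'; python3 -m crank '[{"gripper":0,"travel":[0,0,3],"twist":[0,0,0]},{"gripper":0,"travel":[0,0,3],"twist":[0,0,0]},{"gripper":0,"travel":[0,0,3],"twist":[0,0,0]},{"gripper":0,"travel":[0,0,3],"twist":[0,0,0]},{"gripper":0,"travel":[0,0,3],"twist":[0,0,0]}]';python3 -m crank '[{"gripper":0,"travel":[0,0,2],"twist":[0,0,0]},{"gripper":0,"travel":[0,0,2],"twist":[0,0,0]}]'
```

```text
time: 8.98
ee_pos: [0.5592, 0.1132, 0.0842]
tcp_rot: [-180.0, -0.0, 78.1]
wrist_force: [1.1, 0.1, 2.4]
opening: 0.0001
grasp_force: 0.7
time: 9.6
ee_pos: [0.5593, 0.1132, 0.0691]
tcp_rot: [180.0, -0.0, 78.1]
wrist_force: [1.2, -1.0, 2.3]
opening: -0.0001
grasp_force: 0.8
time: 9.85
ee_pos: [0.5593, 0.1131, 0.0652]
tcp_rot: [180.0, -0.0, 78.1]
wrist_force: [0.7, 0.5, 2.6]
opening: 0.0002
grasp_force: 0.8
```

```bash
python3 -m crank '[{"gripper":0,"travel":[0,0,1],"twist":[0,0,0]},{"gripper":0,"travel":[0,0,1],"twist":[0,0,0]}]'; python3 -m crank '[{"gripper":0,"travel":[0,0,0.7],"twist":[0,0,0]},{"gripper":0,"travel":[0,0,0],"twist":[0,0,0]}]'; python3 -m crank '[{"gripper":0,"travel":[0,0,0.4],"twist":[0,0,0]},{"gripper":0,"travel":[0,0,0],"twist":[0,0,0]}]'
```

```text
time: 10.1
ee_pos: [0.5593, 0.1131, 0.0633]
tcp_rot: [180.0, -0.0, 78.1]
wrist_force: [1.4, -0.8, 1.7]
opening: -0.0001
grasp_force: 0.8
time: 10.35
ee_pos: [0.5592, 0.1132, 0.0626]
tcp_rot: [-180.0, -0.0, 78.1]
wrist_force: [1.5, 0.0, 1.6]
opening: -0.0
grasp_force: 0.7
time: 10.6
ee_pos: [0.5593, 0.1132, 0.0625]
tcp_rot: [180.0, -0.0, 78.1]
wrist_force: [0.5, -0.9, 4.7]
opening: -0.0001
grasp_force: 2.4
```

```bash
python3 -m crank '[{"gripper":0,"travel":[0,0,0.5],"twist":[0,0,0]},{"gripper":0,"travel":[0,0,0],"twist":[0,0,0]}]'; python3 -m crank '[{"gripper":0,"travel":[0,0,-10],"twist":[0,0,0]},{"gripper":0,"travel":[0,0,-40],"twist":[0,0,0]},{"gripper":0,"travel":[0,0,-50],"twist":[0,0,0]},{"gripper":0,"travel":[-50,-20,-20],"twist":[0,0,0]},{"gripper":0,"travel":[-55,-10,0],"twist":[0,0,0]},{"gripper":0,"travel":[-20,0,0],"twist":[0,0,0]},{"gripper":0,"travel":[0,0,0],"twist":[0,0,0]},{"gripper":0,"travel":[0,0,0],"twist":[0,0,0]}]'
python3 - <<'E'
from h import *
c=bot.calibration("wrist");im=bot.camera("wrist")[:,:,::-1].copy();cv2.imwrite("pics/w5.png",im);np.save("wc5.npy",c,allow_pickle=True)
E
```

```text
time: 10.85
ee_pos: [0.5593, 0.1132, 0.0623]
tcp_rot: [180.0, -0.0, 78.1]
wrist_force: [-1.1, -0.2, 7.3]
opening: 0.0
grasp_force: 3.9
time: 11.85
ee_pos: [0.5042, -0.0025, 0.1816]
tcp_rot: [-180.0, -0.0, 78.1]
wrist_force: [-0.7, -0.1, -0.7]
opening: -0.0
grasp_force: 0.0
```

View pics/w5.png

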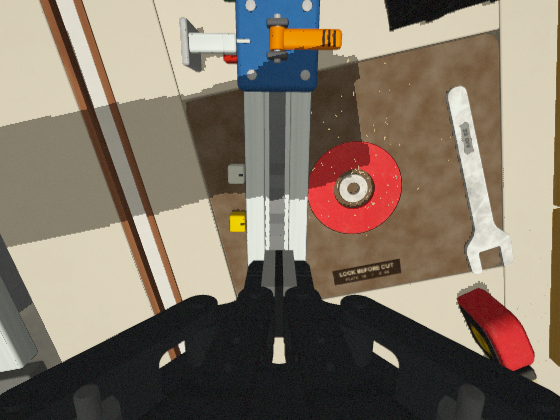

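The lever lies level, its tip at (341,40). The index line is at (243,41), the white tab at (237,174) and the yellow tab at (237,222). One check of the seat against the tabs.

```bash
python3 - <<'E'
from h import *
c=np.load("wc5.npy",allow_pickle=True).item();m0=np.array([.5208,.0667,0]);d=np.array([.2102,.9777,0])
S=lambda u,v,z:float((ray(c,u,v,z)-m0)@d)
l,w,y=S(243,41,.052),S(237,174,.016),S(237,222,.016);e=S(279,91,.052)
print("line",l,"face+35",e+.035,"white",w,"yellow",y,"line-white",l-w,"(want .110)")
E
```

```text
line 0.054176528211552485 face+35 0.0532908259368304 white -0.05481128569373784 yellow -0.10370062488431062 line-white 0.10898781390529033 (want .110)
```

The index line sits about 109 mm from the white tab (110 mm nominal), so the stop is seated in the red notch with the lever down. The fingers are clear.

```bash
python3 -c "from workcell import bot;print(bot.job_done())"
```

```text
the job is handed in; nothing more can be done
None
```

The job is handed in: the blue stop measured within about 1 mm of the red-tab notch's centre, its orange lever is pressed down to its stop, and the fingers are clear (about 12 of 42 s used).

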